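# Load the spare-cell cradle and hold its cover tucked under the lapped leaf

### The arm

A 6-joint arm with a two-finger parallel gripper is mounted at the origin on a cart in front of the work surface, level with it; the furniture and walls round the work are solid. World frame = base frame: x ahead of the robot, y to its left, z up, the work surface at z = 0. Lengths are in m, angles in rad, forces in N, time in s.
With the tool pointing down it reaches from about 0.375 to 0.975 m from the base axis. Payload 3.8 kg.
Tool frame: the origin (TCP) lies at the very end of the fingers, on their centre line; the grasp point (between the pads) lies 19 mm behind it; z points along the fingers, y is the line along which they close (so a half turn about z gives the same grasp; the last joint's range is limited). The gripper opens to 88 mm and grips with 3 to 60 N. Pads are 18 mm wide; open, the fingers measure 123 mm over their backs; the gripper's body (75 mm by 187 mm) begins 45 mm behind the grasp point.
Start: joints at [1.298, 0.264, 1.604, -0, 1.274, -0.037], TCP at [0.158, 0.656, 0.239] pointing down, gripper open.
Joint ranges: [-2.63, 2.63], [-0.94, 2.18], [0.31, 2.57], [-1.31, 4.45], [0, 2.66], [-2.55, 2.55]. Speed limits (rad/s): [2.57, 2.57, 3.14, 3.14, 3.14, 3.14].

### API

Orientations are given as a unit quaternion [w, x, y, z].
In Python, from cell import bot gives the robot as it stands.
- The arm moves only by the shell command python3 -m crank 'ROWS' [FORCE]. ROWS is a JSON object of lists of equal length, an entry for each row: "slide": the shift along the world's x, y, z each as a share of 0.03 m, from -1 to 1, a list of three; "twist": the turn about the world's z as a share of 6 degrees, from -1 to 1; "grip": the opening, from -1 (shut) to 1 (fully open). A call has 1 to 8 rows; each row shifts and turns the commanded pose from where the row before left it; what a row does not reach is not made up. A row lasts 1/10 s, in which the tool goes at most 50 mm and 8.59 degrees, less where a joint would pass 70% of its speed; a pose out of reach is approached as far as the arm can. A call with a number of a shift or a turn outside -1 to 1 is refused whole. A call with a gripper value outside its range is refused whole. The fingers move at their own pace and stop on an object; FORCE is the grip in N (left out, the last holds). Time passes only in rows, so rows that do not move let the fingers close. It gives the time, the measured TCP pose, the force, the opening and the grip force at its end, in the units of the state.
- bot.observe(): the state, without advancing time (a new reading comes with each control period).
- bot.camera(name): name is "scene" or "side" or "wrist"; returns the picture (480x640x3 uint8, red, green, blue); there is no depth.
- bot.calibration(name): a dict with "K" (3x3 intrinsics, pixels), "R" (3x3) and "t" (3): a world point X has camera coordinates R X + t. Camera axes: x right, y down, z forward; pixel columns grow to the right and rows downward; lengths in m; the calibration is good to about 2 mm. A picture is of the moment at which its call begins: read the wrist's pose just before it. calibration takes no time and is no camera call; for the wrist camera it gives the pose at the moment of the call.
- bot.finish_job(): hands the job in; it is judged then, once.
The state is a dict: "clock": time; "joint_positions": joint angles; "qd": joint speeds; "joint_torque": joint torques, N m; "tcp_pos": TCP position; "tcp_rot": TCP orientation; "contact_force": force on the tool from outside, world axes, zero at the start; "wrist_torque": the same for the moment, N m; "finger_gap": opening from 0.0 (shut) to 1.0 (fully open); "grip_force": force on a finger pad.
Only numpy, scipy, OpenCV 4.12 (cv2) and the standard library are available. Lean on these libraries where they do the work, as an engineer would, in place of code of your own. Each camera call takes 0.05 s, during which the arm holds its last target. There are 200 camera calls.

### The job

Load the spare-cell cradle: lay one loose round battery in the pocket marked with one pip and let go, then lay the other in the pocket marked with two pips (which way round a battery points does not matter). Then take the cover plate by its rib, slide its plain leading edge under the hinged leaf until it is home against the stop, without lifting the leaf, and press the plate down flat and square on the cradle against the sprung strip. Finish while still holding the plate pressed flat - do not let go - and leave the tools lying around the work where they are.

Things in the scene. Friction and masses are not known exactly. Their poses are not given: they have to be found in the camera images.
- tray: the cradle, an aluminium tray fixed to the bench, 155 x 136 mm. Origin on its centre line at its underside (bench level); x points to the hinged leaf at its far end, y left, z up. Along its x (mm): apron with pips -80 to -68; near rail -68 to -50, top 26 high, holding the sprung strip; open well -50 to +17, floor 5 high; ledge +17 to +47, top 26 high; stop face +47. Open at the sides.
- pocket_1 (a point): centre of a battery lying in the first pocket (one pip in front of it): tray x -18, y +32 mm, 14 mm above the bench; axes as the tray's. A shallow black V bed, 60 mm long in y between end walls 13 mm high; the battery lies along the tray's y and rolls to the middle. The bed rises to 9 mm above the bench 11 mm to either side (x): keep fingertips 10 mm or more above the bench.
- pocket_2 (a point): centre of a battery lying in the second pocket (two pips in front of it): tray x -18, y -32 mm, otherwise like the first. Beside both pockets nothing but the bed stands within 30 mm in x; beyond are the rail (26 mm high) and the leaf.
- ledge (a point): middle of the ledge's front edge, on its top: tray x +17, y 0, 26 mm above the bench; axes as the tray's. Ledge, rail and stop are 124 mm wide. The plate, when home and flat, lies on ledge and rail, underside 26 mm above the bench, leading edge against the stop (tray x +47 mm), tail at tray x -68 mm, centred in y, its x along the tray's x.
- strip (a joint): black sprung rubber strip in the near rail, 110 x 7 mm, at tray x -59 mm; value = how far it is pressed down (m), 0 free. Free it stands 4 mm above rail and ledge; the plate pressed flat pushes it to about 0.004. It needs about 2.4 N to start and 5.6 N at 0.004, more than the plate's weight presses on it, so the plate must be held down.
- leaf (a joint): dark steel leaf lapping over the ledge, 116 mm wide, about 4 mm thick with the turned-up front, hinged at tray x +63 mm; value = opening angle (rad), 0 = lying down on its stop, grows as it is lifted. The slightest push from below lifts it; it falls back by its weight. Do not lift it more than 0.2 (9 mm at its front edge).
- leaf_tip (a point): front of the leaf, tray x +17 mm, at the level of its underside: with the leaf down 38 mm above the bench (12 mm above the ledge, 8 mm above the free strip). The foremost 6 mm are turned up by 0.5 rad as a lead-in.
- cover: grey plastic cover plate, loose, 115 (x) x 120 (y) x 4 mm, about 120 g, flat on the bench at the start, rib up. Origin at the centre of its underside; x points to its plain leading edge, z up. Its grip rib stands across it (along y) at x -22 mm: 12 mm thick, 50 mm long, top 27 mm above the underside. When home its tail lies over the strip.
- cover_edge (a point): middle of the plate's leading edge, on its underside (x +57.5 mm on the plate); axes as the plate's
- cover_tail (a point): middle of the plate's trailing edge, on its underside (x -57.5 mm on the plate); axes as the plate's
- cover_rib (a point): middle of the top of the plate's grip rib
- cell_a_center (a point): centre of one AA battery, about 16 mm diameter, 50 mm long, about 25 g, lying loose on the bench (centre 8.4 mm up). Its y axis runs along the battery; it rolls.
- cell_b_center (a point): centre of the other AA battery, identical; either may go in either pocket
- kapton_roll: roll of amber tape, 64 mm diameter, 18 mm high, bystander behind the work, not to be disturbed; origin under its centre
- cell_a: the same battery; this is the point of its curved surface that was lowest at the start (use the centre above)
- cell_b: the same battery; this is the point of its curved surface that was lowest at the start (use the centre above)
- esd_brush: slim black brush, 16 x 154 x 9 mm, loose bystander at the back right, not to be disturbed; origin under its centre
- tip_box: small dark flat box, 40 x 62 x 18 mm, loose bystander behind the cradle, not to be disturbed; origin under its centre
Mind the look-alikes: they are no part of the job. What is shaped like the cell_b but orange or purple is not meant.

How it is judged:
By the outcome, as a careful person would: the job done as asked, in the order asked, and still so for the second after the job is handed in, while the arm keeps its last pose, push and grip.
It also fails if it takes over 62 s, if anything falls off the work surface, if the arm or the gripper's body presses on something with over 40 N, if the wrist force passes 120 N, or if a joint passes its speed limit or range.

## Working session

There is one attempt and no reset: what is moved stays moved. The work goes in short steps, Python scripts to look and compute and a shell command to move; the robot and the scene stay as the last step left them, time stands still between calls to the robot, and variables do not carry over. Pictures are saved under pics/ and viewed, at most 10 in all, crops included, and the job is handed in when it is done.

```bash
mkdir -p pics; ls
python3 - <<'E'
from cell import bot
import cv2
for n in ("scene","side"):
    im=bot.camera(n); cv2.imwrite(f"pics/{n}0.png",im[:,:,::-1])
    c=bot.calibration(n); print(n,c)
print(bot.observe())
E
```

```text
pics
scene {'K': array([[551.91164482,   0.        , 318.35891945],
       [  0.        , 551.91164482, 240.56788969],
       [  0.        ,   0.        ,   1.        ]]), 'R': array([[-0.99926749,  0.03795141,  0.00491679],
       [ 0.0181007 ,  0.58192771, -0.81303906],
       [-0.03371719, -0.8123545 , -0.58218839]]), 't': array([ 0.46774322, -0.05933438,  1.3501446 ])}
side {'K': array([[510.10549403,   0.        , 331.03066424],
       [  0.        , 510.10549403, 234.69987814],
       [  0.        ,   0.        ,   1.        ]]), 'R': array([[-0.98706002, -0.16030563,  0.00382357],
       [-0.08351298,  0.49357165, -0.86568621],
       [ 0.13688716, -0.85480357, -0.50057244]]), 't': array([ 0.50118798, -0.01124084,  1.09444737])}
{'clock': 0.1, 'joint_positions': array([ 1.29805111e+00,  2.64699784e-01,  1.60520409e+00, -4.26471035e-06,
        1.27367918e+00, -3.69034145e-02]), 'qd': array([-2.16526270e-03, -5.54848704e-04, -1.52744388e-03, -1.21329543e-03,
       -1.39725096e-03, -4.96901658e-05]), 'joint_torque': array([-3.26520694e-04, -5.03619361e+01, -3.58067000e+01,  7.30219041e-02,
        2.33513536e-02, -6.05195032e-05]), 'tcp_pos': array([0.15755977, 0.65571567, 0.23751569]), 'tcp_rot': array([-1.51452356e-04,  1.17647122e-01,  9.93054965e-01, -9.83610056e-04]), 'contact_force': array([-0.3905188 , -0.14718886,  0.07658423]), 'wrist_torque': array([-0.02320857,  0.05246088,  0.04925918]), 'grip_force': 0.0, 'finger_gap': 1.0012733107924718}
```

View pics/scene0.png

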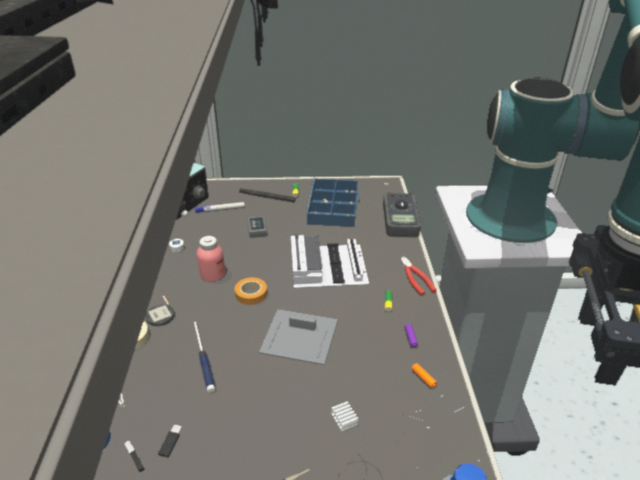

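View pics/side0.png

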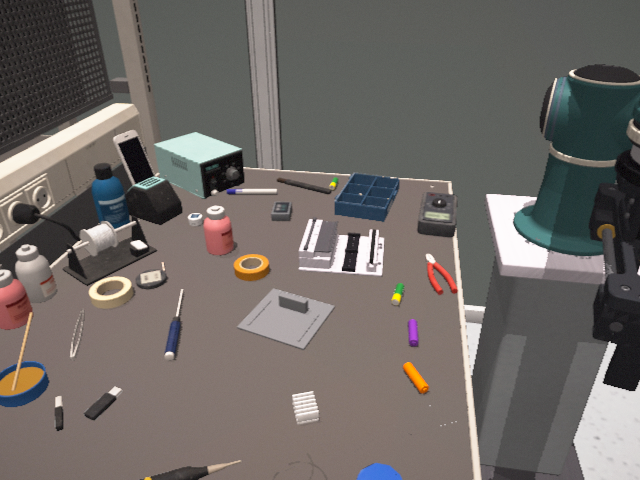

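The two green/yellow cells are at scene (388,300) and (296,188). The tray is near (330,260), the cover near (300,335), and the orange and purple cells are decoys. Next I'll enlarge.

Run:
```python
import cv2
im=cv2.imread("pics/scene0.png")[175:375,240:440]
a=cv2.resize(im,None,fx=3,fy=3,interpolation=cv2.INTER_CUBIC)
cv2.imwrite("pics/s1.png",a)
im=cv2.imread("pics/side0.png")[170:350,225:425]
cv2.imwrite("pics/d1.png",cv2.resize(im,None,fx=3,fy=3,interpolation=cv2.INTER_CUBIC))
```

```text
(no output)
```

View pics/s1.png

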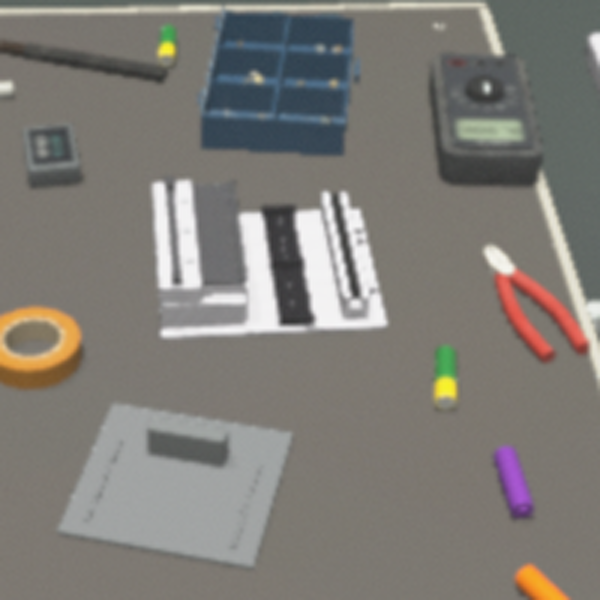

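View pics/d1.png

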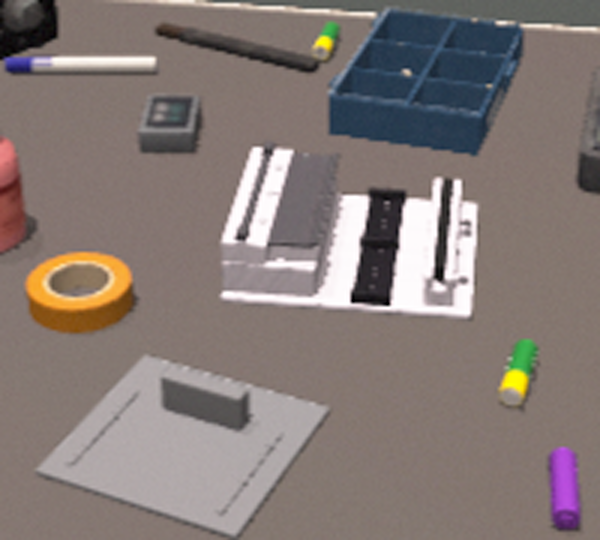

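```bash
cat > h.py <<'E'
import numpy as np
from scipy.optimize import least_squares
from cell import bot
OFF={"scene":(240,175),"side":(225,170)}
def proj(c,X):
    p=c["K"]@(c["R"]@np.asarray(X,float)+c["t"]); return p[:2]/p[2]
def fit(obs,x0,cal=None):
    """obs: (cam,(u,v),(x,y,z) body mm) -> x,y,yaw on bench"""
    cal=cal or {n:bot.calibration(n) for n in {o[0] for o in obs}}
    def f(q):
        c,s=np.cos(q[2]),np.sin(q[2]); r=[]
        for n,uv,(x,y,z) in obs:
            x,y,z=x/1e3,y/1e3,z/1e3
            r+=list(proj(cal[n],(q[0]+c*x-s*y,q[1]+s*x+c*y,z))-uv)
        return r
    s=least_squares(f,x0); return s.x,np.round(s.fun.reshape(-1,2),1)
def crop(n,p): return ((p[0]+.5)/3-.5+OFF[n][0],(p[1]+.5)/3-.5+OFF[n][1])
E
python3 - <<'E'
from h import *
S,D="scene","side"
def F(name,l,x0):
    for sel in (S,D,None):
        o=[(n,crop(n,p),X) for n,p,X in l if sel in (None,n)]
        q,r=fit(o,x0); print(name,sel,q.round(4),np.rad2deg(q[2]).round(1)); 
    print(r.tolist())
F("tray",[(S,(162,336),(75,68,0)),(S,(386,326),(-80,68,0)),(S,(361,208),(-80,-68,5)),(D,(223,298),(75,68,0)),(D,(470,316),(-80,68,0)),(D,(477,202),(-80,-68,5))],[.5,.1,0])
c=[(-57.5,-60,4),(-57.5,60,4),(57.5,60,4),(57.5,-60,4)]
F("cover",[(S,p,X) for p,X in zip([(115,403),(292,432),(254,564),(59,530)],c)]+[(D,p,X) for p,X in zip([(148,355),(329,408),(237,532),(38,469)],c)],[.5,.3,1.5])
for nm,a in (("A",[(S,(446,347),(0,-25,8.4)),(S,(445,406),(0,25,8.4)),(D,(526,341),(0,-25,8.4)),(D,(511,404),(0,25,8.4))]),("B",[(S,(168,26),(0,-25,8.4)),(S,(167,66),(0,25,8.4)),(D,(331,25),(0,-25,8.4)),(D,(321,60),(0,25,8.4))])):
    F(nm,a,[.5,.1,0])
for n,p in ((S,(30,350)),(S,(52,165)),(D,(80,300)),(D,(168,130)),(S,(165,75)),(S,(283,146))):
    q,_=fit([(n,crop(n,p),(0,0,5))],[.5,.1,0]); print(n,p,q[:2].round(3))
E
```

```text
tray scene [0.4557 0.1781 0.0305] 1.7
tray side [0.4574 0.1732 0.0383] 2.2
tray None [0.4565 0.1758 0.0345] 2.0
[[-0.5, -0.5], [-0.2, -0.4], [-0.5, -1.4], [-0.3, 1.0], [0.3, 1.2], [0.8, -0.0]]
cover scene [0.5172 0.3878 1.3045] 74.7
cover side [0.5177 0.3842 1.2991] 74.4
cover None [0.5173 0.386  1.3016] 74.6
[[-0.7, -1.3], [0.8, -0.9], [0.2, -0.2], [-0.6, -0.8], [-0.7, -0.1], [1.0, -0.0], [0.2, 1.8], [-0.7, 0.7]]
A scene [ 0.3422  0.3043 -0.1454] -8.3
A side [ 0.3426  0.3017 -0.1005] -5.8
A None [ 0.3424  0.303  -0.1198] -6.9
[[-0.6, 1.0], [0.2, -1.8], [0.1, 2.7], [0.2, -1.5]]
B scene [ 0.5226 -0.1281 -0.0223] -1.3
B side [ 0.5233 -0.1314  0.0021] 0.1
B None [ 0.5228 -0.1294 -0.0098] -0.6
[[-0.2, 1.6], [0.0, -2.0], [0.0, 2.1], [0.1, -1.3]]
scene (30, 350) [0.617 0.265]
scene (52, 165) [0.613 0.046]
side (80, 300) [0.614 0.267]
side (168, 130) [0.616 0.037]
scene (165, 75) [ 0.525 -0.086]
scene (283, 146) [0.432 0.025]
```

```bash
python3 -m crank '{"slide":[[0.44,-0.84,0],[0.44,-0.84,0],[0.44,-0.84,0],[0.44,-0.84,0],[0.44,-0.84,0],[0.44,-0.84,0],[0.44,-0.84,0]],"twist":[-1,-1,-1,-1,-1,-1,-1],"grip":[1,1,1,1,1,1,1]}' 20; python3 -m crank '{"slide":[[0.44,-0.84,0],[0.44,-0.84,0],[0.44,-0.84,0],[0.44,-0.84,0],[0.44,-0.84,0],[0.44,-0.84,0],[0.44,-0.84,0],[0,0,0]],"twist":[-1,-1,-1,-1,-1,-1,-1,0],"grip":[1,1,1,1,1,1,1,1]}'
python3 - <<'E'
from cell import bot
import cv2,pickle
s=bot.observe(); c=bot.calibration("wrist"); im=bot.camera("wrist")
cv2.imwrite("pics/w1.png",im[:,:,::-1]); pickle.dump(c,open("w1.pkl","wb"));print(s["tcp_pos"],s["tcp_rot"],s["joint_positions"])
E
```

```text
clock: 0.8
tcp_pos: [0.2503, 0.4785, 0.2381]
tcp_rot: [0.0, 0.468, 0.884, -0.0]
contact_force: [0.3, -0.6, -0.9]
finger_gap: 1.002
grip_force: 0.0
clock: 1.6
tcp_pos: [0.3432, 0.3011, 0.2383]
tcp_rot: [0.001, 0.753, 0.658, -0.001]
contact_force: [-0.5, 0.1, -0.1]
finger_gap: 1.001
grip_force: 0.0
[0.34320937 0.30106281 0.23826171] [ 5.13041473e-04  7.53425515e-01  6.57532869e-01 -5.06013928e-04] [ 6.66310089e-01 -1.58899904e-01  2.04853806e+00 -1.13334133e-03
  1.25291285e+00  8.02381687e-01]
```

View pics/w1.png

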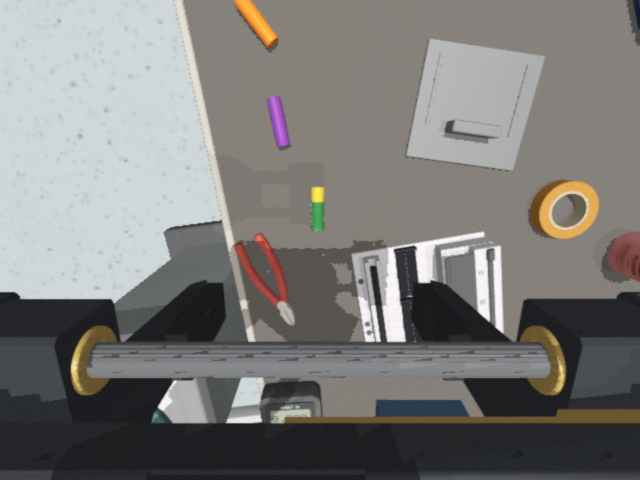

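Run:
```python
from h import *
import pickle
W={"w":pickle.load(open("w1.pkl","rb"))}
def F(n,l,x0):
    q,r=fit([("w",p,X) for p,X in l],x0,W); print(n,q.round(4),np.rad2deg(q[2]).round(1),r.tolist())
F("A",[((317.5,187),(0,25,8.4)),((317.5,231),(0,-25,8.4))],[.34,.3,0])
F("cover",[((407,156),(-57.5,60,4)),((514,170),(-57.5,-60,4)),((544,56),(57.5,-60,4)),((430,39),(57.5,60,4))],[.5,.38,1.3])
F("tray",[((353,253),(-80,68,2)),((484,234),(75,68,2))],[.45,.18,0.03])
q,_=fit([("w",(569,209),(0,0,18))],[.6,.2,0],W);print("tape",q)
```

```text
A [ 0.3427  0.3024 -0.1357] -7.8 [[0.0, -0.1], [-0.0, 0.1]]
cover [0.5186 0.3859 1.3106] 75.1 [[-0.8, 0.9], [-0.2, 0.9], [2.0, -0.8], [-1.2, -0.5]]
tray [0.4571 0.1772 0.0155] 0.9 [[-0.8, 0.1], [0.8, -0.0]]
tape [0.6144578  0.26764784 0.        ]
```

```bash
python3 -m crank '{"slide":[[0,0.04,-1],[0,0,-1],[0,0,-1],[0,0,-1],[0,0,-1],[0,0,-1],[0,0,-0.8],[0,0,0]],"twist":[0,0,0,0,0,0,0,0],"grip":[-0.2,-0.2,-0.2,-0.2,-0.2,-0.2,-0.2,-0.2]}' 15
```

```text
clock: 2.45
tcp_pos: [0.3391, 0.3033, 0.0312]
tcp_rot: [-0.0, 0.751, 0.66, -0.004]
contact_force: [-0.8, -0.2, -1.7]
finger_gap: 0.403
grip_force: 0.0
```

```bash
python3 -m crank '{"slide":[[0,0,0]],"twist":[0],"grip":[-0.2]}'; python3 -m crank '{"slide":[[0,0,0]],"twist":[0],"grip":[-0.2]}'|grep tcp
```

```text
clock: 2.55
tcp_pos: [0.3419, 0.3051, 0.0345]
tcp_rot: [-0.0, 0.751, 0.66, -0.001]
contact_force: [0.1, 0.6, 0.2]
finger_gap: 0.399
grip_force: 0.0
tcp_pos: [0.3434, 0.306, 0.0361]
tcp_rot: [-0.0, 0.752, 0.66, 0.001]
```

```bash
python3 -m crank '{"slide":[[0,-0.1,-0.5],[0,0,-0.5],[0,0,0],[0,0,0]],"twist":[0,0,0,0],"grip":[-0.2,-0.2,-0.2,-0.2]}'|grep tcp; python3 -m crank '{"slide":[[0,0,0]],"twist":[0],"grip":[-0.2]}'|grep tcp
```

```text
tcp_pos: [0.3432, 0.3024, 0.0059]
tcp_rot: [0.0, 0.752, 0.659, 0.001]
tcp_pos: [0.3435, 0.3026, 0.0061]
tcp_rot: [0.0, 0.752, 0.659, 0.001]
```

Good. I'll lower 1.5 mm, close, then lift.

```bash
python3 -m crank '{"slide":[[0,0,-0.05],[0,0,0],[0,0,0],[0,0,0],[0,0,0],[0,0,0]],"twist":[0,0,0,0,0,0],"grip":[-1,-1,-1,-1,-1,-1]}' 15; python3 -m crank '{"slide":[[0,0,0.5],[0,0,1],[0,0,1],[0,0,0.5],[0,0,0],[0,0,0]],"twist":[0,0,0,0,0,0],"grip":[-1,-1,-1,-1,-1,-1]}'
```

```text
clock: 3.75
tcp_pos: [0.3428, 0.3019, 0.0035]
tcp_rot: [-0.0, 0.752, 0.659, 0.0]
contact_force: [-0.8, -0.7, 5.0]
finger_gap: 0.185
grip_force: 15.0
clock: 4.35
tcp_pos: [0.3422, 0.3015, 0.0927]
tcp_rot: [-0.0, 0.752, 0.659, -0.0]
contact_force: [0.2, 0.5, -0.4]
finger_gap: 0.184
grip_force: 15.0
```

```bash
python3 -m crank '{"slide":[[0.8,-0.78,0],[0.8,-0.78,0],[0.8,-0.78,-0.2],[0.8,-0.78,-0.5],[0,0,-0.5],[0,0,0],[0,0,0],[0,0,0]],"twist":[0.5,0.5,0.53,0,0,0,0,0],"grip":[-1,-1,-1,-1,-1,-1,-1,-1]}'
python3 - <<'E'
from cell import bot
import cv2,numpy as np
a=cv2.resize(bot.camera("scene")[200:320,260:420],None,fx=2.5,fy=2.5,interpolation=cv2.INTER_CUBIC)
b=cv2.resize(bot.camera("side")[190:310,260:420],None,fx=2.5,fy=2.5,interpolation=cv2.INTER_CUBIC)
cv2.imwrite("pics/p1.png",np.hstack([a,b])[:,:,::-1])
E
```

```text
clock: 5.15
tcp_pos: [0.4379, 0.2084, 0.057]
tcp_rot: [-0.0, 0.696, 0.718, -0.0]
contact_force: [0.8, 0.5, 0.3]
finger_gap: 0.18
grip_force: 15.0
```

View pics/p1.png

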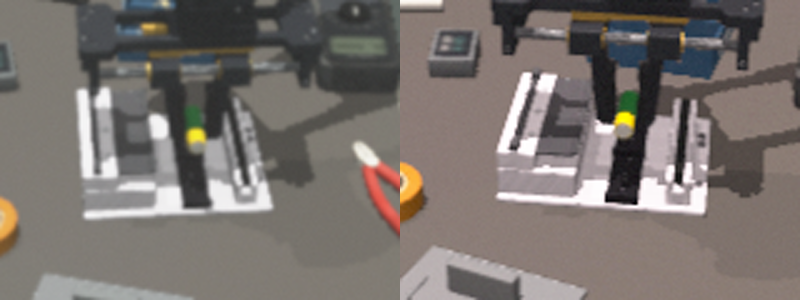

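The battery hangs over the one-pip bed, between rail and leaf. Lowering now, with a gentle release.

```bash
python3 -m crank '{"slide":[[0,0,-0.5],[0,0,-0.6],[0,0,-0.4],[0,0,0],[0,0,0],[0,0,0],[0,0,0]],"twist":[0,0,0,0,0,0,0],"grip":[-1,-1,-1,-1,-1,-1,-1]}'
```

```text
clock: 5.95
tcp_pos: [0.4393, 0.2085, 0.0131]
tcp_rot: [0.0, 0.697, 0.717, 0.001]
contact_force: [0.3, -0.0, 0.3]
finger_gap: 0.182
grip_force: 15.0
```

```bash
python3 -m crank '{"slide":[[-0.03,0,-0.07],[0,0,0],[0,0,0]],"twist":[0,0,0],"grip":[-1,-1,-1]}'; python3 -m crank '{"slide":[[0,0,0],[0,0,0],[0,0,0],[0,0,0]],"twist":[0,0,0,0],"grip":[-0.5,-0.5,-0.5,-0.5]}'
```

```text
clock: 6.25
tcp_pos: [0.4376, 0.2081, 0.0102]
tcp_rot: [0.0, 0.697, 0.717, 0.0]
contact_force: [-0.3, 0.1, -0.5]
finger_gap: 0.184
grip_force: 15.0
clock: 6.65
tcp_pos: [0.4376, 0.2081, 0.0101]
tcp_rot: [0.0, 0.697, 0.717, 0.0]
contact_force: [-0.3, -0.1, -0.2]
finger_gap: 0.251
grip_force: 0.0
```

```bash
python3 -m crank '{"slide":[[0,0,0.3],[0,0,0.7],[0,0,1],[0,-0.3,1],[0,-0.6,1],[0,-0.8,1],[0.2,-0.8,1],[0.2,-0.9,1]],"twist":[0,0,0,0,0,0,0,0],"grip":[-0.5,-0.5,-0.5,-0.5,-0.5,-0.3,-0.3,-0.3]}'; python3 -m crank '{"slide":[[0.3,-0.9,0],[0.3,-0.9,0],[0.3,-0.9,0],[0.3,-0.9,0],[0.3,-0.9,0],[0.3,-0.9,0],[0.3,-0.9,0],[0.35,-1,0]],"twist":[0,0,0,0,0,0,0,0],"grip":[-0.3,-0.3,-0.3,-0.3,-0.3,-0.3,-0.3,-0.3]}'|grep tcp;python3 -m crank '{"slide":[[0,0,0],[0,0,0],[0,0,0]],"twist":[0,0,0],"grip":[-0.3,-0.3,-0.3]}'
python3 - <<'E'
from cell import bot
import cv2,pickle
c=bot.calibration("wrist"); im=bot.camera("wrist")
cv2.imwrite("pics/w2.png",im[:,:,::-1]); pickle.dump(c,open("w2.pkl","wb"))
cv2.imwrite("pics/w2c.png",cv2.resize(im[0:300,160:560],None,fx=2,fy=2,interpolation=cv2.INTER_CUBIC)[:,:,::-1])
E
```

```text
clock: 7.45
tcp_pos: [0.4493, 0.1055, 0.2221]
tcp_rot: [0.0, 0.696, 0.718, 0.0]
contact_force: [1.5, 0.3, 0.8]
finger_gap: 0.349
grip_force: 0.0
tcp_pos: [0.5231, -0.1138, 0.2208]
tcp_rot: [0.0, 0.697, 0.717, 0.0]
clock: 8.55
tcp_pos: [0.5227, -0.1122, 0.2202]
tcp_rot: [-0.0, 0.697, 0.717, 0.0]
contact_force: [-0.2, 0.5, -0.3]
finger_gap: 0.353
grip_force: 0.0
```

View pics/w2c.png

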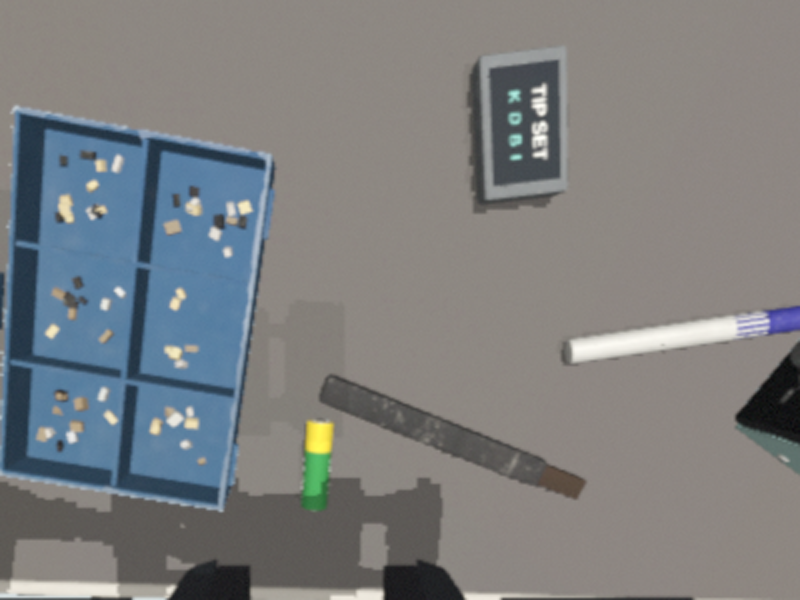

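Run:
```python
from h import *
import pickle
W={"w":pickle.load(open("w2.pkl","rb"))}
k=lambda p:((p[0]+.5)/2-.5+160,(p[1]+.5)/2-.5)
q,r=fit([("w",k((319,421)),(0,25,8.4)),("w",k((314,511)),(0,-25,8.4))],[.52,-.13,0],W);print(q.round(4),np.rad2deg(q[2]),r.tolist())
for p,z in (((322,403),9),((377,423),9),((228,466),25)):
    print(fit([("w",k(p),(0,0,z))],[.5,-.1,0],W)[0].round(4))
```

```text
[ 0.5232 -0.1332 -0.0241] -1.3793345133507058 [[-0.0, 0.2], [0.0, -0.2]]
[ 0.5251 -0.0983  0.    ]
[ 0.5547 -0.1081  0.    ]
[ 0.4773 -0.1299  0.    ]
```

```bash
python3 -m crank '{"slide":[[0,-0.4,-0.5],[0,-0.35,-1],[0,0,-1],[0,0,-1],[0,0,-1],[0,0,-1],[0,0,-0.7],[0,0,0]],"twist":[-0.5,0,0,0,0,0,0,0],"grip":[-0.4,-0.4,-0.4,-0.4,-0.4,-0.4,-0.4,-0.4]}' |grep tcp; python3 -m crank '{"slide":[[0,0,0],[0,0,0]],"twist":[0,0],"grip":[-0.4,-0.4]}'
```

```text
tcp_pos: [0.5199, -0.1334, 0.0309]
tcp_rot: [-0.003, 0.715, 0.699, -0.002]
clock: 9.6
tcp_pos: [0.5244, -0.1353, 0.0358]
tcp_rot: [0.001, 0.715, 0.699, 0.001]
contact_force: [-0.5, 0.5, -0.3]
finger_gap: 0.3
grip_force: 0.0
```

```bash
python3 -m crank '{"slide":[[-0.04,0,-0.5],[0,0,-0.45],[0,0,0],[0,0,0],[0,0,0]],"twist":[0,0,0,0,0],"grip":[-0.4,-0.4,-0.4,-0.4,-0.4]}'|grep tcp; python3 -m crank '{"slide":[[0,0,-0.08],[0,0,0],[0,0,0],[0,0,0],[0,0,0],[0,0,0]],"twist":[0,0,0,0,0,0],"grip":[-0.4,-1,-1,-1,-1,-1]}' 15
```

```text
tcp_pos: [0.522, -0.1355, 0.0056]
tcp_rot: [-0.0, 0.715, 0.699, 0.0]
clock: 10.7
tcp_pos: [0.5219, -0.1354, 0.0033]
tcp_rot: [0.0, 0.715, 0.699, 0.0]
contact_force: [-0.4, 0.1, -1.2]
finger_gap: 0.182
grip_force: 15.0
```

```bash
python3 -m crank '{"slide":[[0,0,0.5],[0,0,1],[0,0,1],[-0.2,0.6,1],[-0.3,0.9,1],[-0.3,1,1],[-0.4,1,1],[-0.4,1,0.7]],"twist":[0,0,0,0,0,0,0.25,0.25],"grip":[-1,-1,-1,-1,-1,-1,-1,-1]}' |grep -v rot; python3 -m crank '{"slide":[[-0.4,1,0],[-0.1,0.7,0],[0,0,0],[0,0,0],[0,0,0]],"twist":[0,0,0,0,0],"grip":[-1,-1,-1,-1,-1]}'
python3 - <<'E'
from cell import bot
import cv2,pickle
c=bot.calibration("wrist"); im=bot.camera("wrist")
cv2.imwrite("pics/w3.png",im[:,:,::-1]); pickle.dump(c,open("w3.pkl","wb"))
cv2.imwrite("pics/w3c.png",cv2.resize(im[0:290,160:510],None,fx=2,fy=2,interpolation=cv2.INTER_CUBIC)[:,:,::-1])
E
```

```text
clock: 11.5
tcp_pos: [0.4742, 0.0006, 0.2228]
contact_force: [0.3, 0.1, -0.9]
finger_gap: 0.185
grip_force: 15.0
clock: 12.0
tcp_pos: [0.4591, 0.0499, 0.2195]
tcp_rot: [0.0, 0.697, 0.717, -0.0]
contact_force: [-0.0, 0.2, -0.0]
finger_gap: 0.187
grip_force: 15.0
```

View pics/w3c.png

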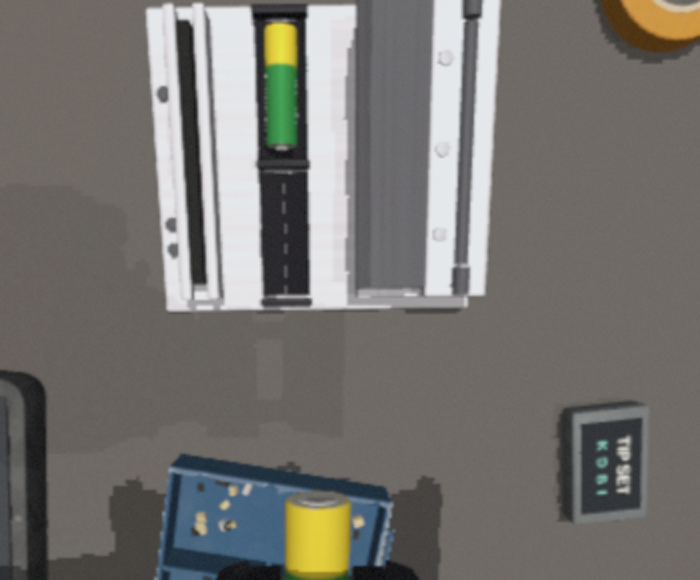

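Run:
```python
from h import *
import pickle
W={"w":pickle.load(open("w3.pkl","rb"))}
k=lambda p:((p[0]+.5)/2-.5+160,(p[1]+.5)/2-.5)
l=[((148,9),(-80,68,5)),((168,306),(-80,-68,5)),((283,164),(-18,0,13)),((186,21),(-59,55,30)),((199,284),(-59,-55,30)),((487,295),(75,-62,26))]
q,r=fit([("w",k(p),X) for p,X in l[:5]],[.457,.177,.03],W);print(q.round(4),np.rad2deg(q[2]),r.tolist())
print(fit([("w",k((281.5,87)),(0,0,14))],[.44,.2,0],W)[0])
c,s=np.cos(q[2]),np.sin(q[2])
for P in ((-18,32),(-18,-32)): print(q[0]+(c*P[0]-s*P[1])/1e3,q[1]+(s*P[0]+c*P[1])/1e3)
```

```text
[0.4584 0.1785 0.0335] 1.9173015984732837 [[0.0, -1.2], [-0.4, 3.0], [0.9, 0.1], [-0.3, -1.6], [-0.2, 0.5]]
[0.43831202 0.21030635 0.        ]
0.43929157495494786 0.20985797219128438
0.4414328217205991 0.1458938020466746
```

```bash
python3 -m crank '{"slide":[[-0.2,1,-0.5],[-0.2,1,-0.8],[-0.2,1,-1],[-0.02,0.12,-1],[0,0,-1],[0,0,-1],[0,0,0],[0,0,0]],"twist":[0,0,0,0,0,0,0,0],"grip":[-1,-1,-1,-1,-1,-1,-1,-1]}' |grep tcp; python3 -m crank '{"slide":[[0,0,0],[0,0,0]],"twist":[0,0],"grip":[-1,-1]}'
```

```text
tcp_pos: [0.4402, 0.1435, 0.06]
tcp_rot: [-0.0, 0.697, 0.717, -0.001]
clock: 13.05
tcp_pos: [0.4421, 0.1444, 0.0621]
tcp_rot: [0.001, 0.697, 0.717, 0.002]
contact_force: [0.3, 0.4, -1.2]
finger_gap: 0.186
grip_force: 15.0
```

```bash
python3 -m crank '{"slide":[[-0.05,-0.03,-0.5],[0,0,-0.7],[0,0,-0.42],[0,0,0],[0,0,0],[0,0,0]],"twist":[0,0,0,0,0,0],"grip":[-1,-1,-1,-1,-1,-1]}'|grep tcp; python3 -m crank '{"slide":[[0,0,0],[0,0,0]],"twist":[0,0],"grip":[-1,-1]}'
```

```text
tcp_pos: [0.4398, 0.1436, 0.0126]
tcp_rot: [0.0, 0.697, 0.717, 0.001]
clock: 13.85
tcp_pos: [0.4394, 0.1435, 0.0123]
tcp_rot: [0.0, 0.697, 0.717, 0.001]
contact_force: [0.1, -0.8, -0.8]
finger_gap: 0.184
grip_force: 15.0
```

```bash
python3 -m crank '{"slide":[[0,0,-0.06],[0,0,0],[0,0,0],[0,0,0],[0,0,0],[0,0,0]],"twist":[0,0,0,0,0,0],"grip":[-1,-1,-0.5,-0.5,-0.5,-0.5]}'; python3 -m crank '{"slide":[[0,0,0.3],[0,0,0.7],[0,0,1],[0,0,1],[0.1,0.2,1],[0.2,0.5,0.6],[0.2,0.7,0],[0.2,0.7,0]],"twist":[0,0,0,0,1,1,1,1],"grip":[-0.5,-0.5,-0.5,-0.5,-0.2,-0.2,-0.2,-0.2]}'|grep tcp; python3 -m crank '{"slide":[[0.2,0.7,0],[0.2,0.7,0],[0.2,0.7,0],[0.2,0.7,0],[0.2,0.7,0],[0.2,0.7,0],[0.3,0.6,0],[0.3,0.4,0]],"twist":[1,1,1,1,1,1,1,1],"grip":[-0.2,-0.2,-0.2,-0.2,-0.2,-0.2,-0.2,-0.2]}'|grep tcp;python3 -m crank '{"slide":[[0,0,0],[0,0,0],[0,0,0]],"twist":[0.2,0,0],"grip":[-0.2,-0.2,-0.2]}'
python3 - <<'E'
from cell import bot
import cv2,pickle,numpy as np
c=bot.calibration("wrist"); im=bot.camera("wrist")
cv2.imwrite("pics/w4.png",im[:,:,::-1]); pickle.dump(c,open("w4.pkl","wb"))
s=bot.camera("scene"); d=bot.camera("side")
cv2.imwrite("pics/s4.png",s[:,:,::-1]);cv2.imwrite("pics/d4.png",d[:,:,::-1])
a=cv2.resize(im,(400,300)); f=lambda z:cv2.resize(z,(400,300),interpolation=cv2.INTER_CUBIC)
cv2.imwrite("pics/c4.png",np.vstack([np.hstack([f(im),f(s[210:360,230:430])]),np.hstack([f(d[200:350,230:430]),f(im[0:240,160:480])])])[:,:,::-1])
E
```

```text
clock: 14.45
tcp_pos: [0.4388, 0.1433, 0.0098]
tcp_rot: [-0.0, 0.697, 0.717, -0.0]
contact_force: [0.4, 0.9, 0.6]
finger_gap: 0.248
grip_force: 0.0
tcp_pos: [0.4609, 0.2072, 0.15]
tcp_rot: [0.001, 0.531, 0.847, 0.001]
tcp_pos: [0.514, 0.3637, 0.1485]
tcp_rot: [0.0, 0.139, 0.99, 0.0]
clock: 16.35
tcp_pos: [0.5132, 0.3616, 0.1478]
tcp_rot: [-0.0, 0.133, 0.991, -0.0]
contact_force: [0.6, 0.3, -0.9]
finger_gap: 0.402
grip_force: 0.0
```

View pics/c4.png

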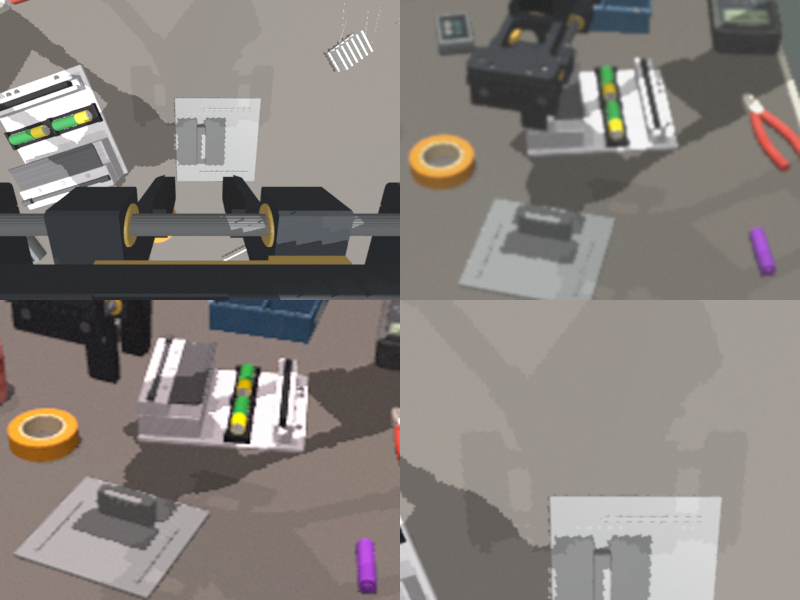

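Run:
```python
from h import *
import pickle,cv2
W={"w":pickle.load(open("w4.pkl","rb"))}
l=[((280,157.6),(-57.5,60,4)),((416.8,157.6),(57.5,60,4)),((281.6,288),(-57.5,-60,4)),((411,290),(57.5,-60,4))]
q,r=fit([("w",p,X) for p,X in l],[.518,.386,1.3],W);print(q.round(4),np.rad2deg(q[2]),r.tolist())
c,s=np.cos(q[2]),np.sin(q[2]);print(q[0]-.022*c,q[1]-.022*s)
```

```text
[0.5188 0.3872 1.3063] 74.84638658466606 [[-0.8, -1.1], [1.7, -1.3], [1.9, 2.5], [-2.9, 0.4]]
0.513021254706556 0.36601346433979287
```

```bash
python3 -m crank '{"slide":[[0,0.14,-0.5],[0,0,-1],[0,0,-1],[0,0,-0.8],[0,0,-0.2],[0,0,0],[0,0,0],[0,0,0]],"twist":[0,0,0,0,0,0,0,0],"grip":[-0.2,-0.2,-0.2,-0.2,-0.2,-0.2,-0.2,-0.2]}' |grep tcp; python3 -m crank '{"slide":[[0,0,-0.5],[0,0,-0.5],[0,0,-0.1],[0,0,0],[0,0,0],[0,0,0],[0,0,0]],"twist":[0,0,0,0,0,0,0],"grip":[-0.2,-0.2,-0.2,-0.2,-0.2,-0.2,-0.2]}'
```

```text
tcp_pos: [0.515, 0.3673, 0.0446]
tcp_rot: [0.001, 0.132, 0.991, 0.001]
clock: 18.0
tcp_pos: [0.5142, 0.3668, 0.0104]
tcp_rot: [0.0, 0.132, 0.991, 0.0]
contact_force: [1.0, -0.6, 0.2]
finger_gap: 0.398
grip_force: 0.0
```

```bash
python3 -m crank '{"slide":[[0,0,-0.14],[0,0,0],[0,0,0]],"twist":[0,0,0],"grip":[-0.2,-0.2,-0.2]}' |grep -v rot; python3 -m crank '{"slide":[[0,0,0],[0,0,0],[0,0,0],[0,0,0],[0,0,0],[0,0,0]],"twist":[0,0,0,0,0,0],"grip":[-1,-1,-1,-1,-1,-1]}' 45;  python3 -m crank '{"slide":[[0,0,0.3],[0,0,0.7],[0,0,1],[0,0,1],[0,0,0.6],[0,0,0],[0,0,0],[0,0,0]],"twist":[0,0,0,0,0,0,0,0],"grip":[-1,-1,-1,-1,-1,-1,-1,-1]}' 45
```

```text
clock: 18.3
tcp_pos: [0.5136, 0.3664, 0.0054]
contact_force: [-0.0, -0.6, -0.2]
finger_gap: 0.397
grip_force: 0.0
clock: 18.9
tcp_pos: [0.5138, 0.3664, 0.0057]
tcp_rot: [-0.0, 0.132, 0.991, -0.0]
contact_force: [-0.1, -1.2, 0.8]
finger_gap: 0.133
grip_force: 45.0
clock: 19.7
tcp_pos: [0.5127, 0.3658, 0.1119]
tcp_rot: [-0.001, 0.132, 0.991, -0.001]
contact_force: [0.2, 0.6, -2.7]
finger_gap: 0.131
grip_force: 45.0
```

```bash
python3 -m crank '{"slide":[[-0.2,-0.3,0],[-0.36,-0.5,0],[-0.36,-0.5,0],[-0.36,-0.5,0],[-0.36,-0.5,0],[-0.36,-0.5,0],[-0.36,-0.5,0]],"twist":[-0.8,-0.95,-0.95,-0.95,-0.95,-0.95,-0.95],"grip":[-1,-1,-1,-1,-1,-1,-1]}' 45 |grep tcp; python3 -m crank '{"slide":[[-0.36,-0.5,0],[-0.36,-0.5,0],[-0.36,-0.5,0],[-0.36,-0.5,0],[-0.36,-0.5,0],[-0.36,-0.5,0],[-0.25,-0.35,0],[0,0,0]],"twist":[-0.95,-0.95,-0.95,-0.95,-0.95,-0.9,0,0],"grip":[-1,-1,-1,-1,-1,-1,-1,-1]}' |grep tcp; python3 -m crank '{"slide":[[0,0,0],[0,0,0],[0,0,0]],"twist":[0,0,0],"grip":[-1,-1,-1]}'
```

```text
tcp_pos: [0.4413, 0.2663, 0.1116]
tcp_rot: [-0.001, 0.457, 0.89, -0.001]
tcp_pos: [0.3688, 0.1658, 0.1123]
tcp_rot: [-0.001, 0.694, 0.72, -0.001]
clock: 21.5
tcp_pos: [0.3713, 0.1675, 0.1137]
tcp_rot: [0.0, 0.695, 0.719, 0.0]
contact_force: [-0.8, 1.1, -0.9]
finger_gap: 0.133
grip_force: 45.0
```

```bash
python3 -m crank '{"slide":[[0.12,0.2,-0.5],[0,0,-0.7],[0,0,-0.6],[0,0,-0.3],[0,0,0],[0,0,0],[0,0,0]],"twist":[0,0,0,0,0,0,0],"grip":[-1,-1,-1,-1,-1,-1,-1]}'
python3 - <<'E'
from cell import bot
import cv2,pickle,numpy as np
P={}
for n in ("wrist","scene","side"):
    P[n]=bot.calibration(n); cv2.imwrite(f"pics/{n}5.png",bot.camera(n)[:,:,::-1])
pickle.dump(P,open("p5.pkl","wb"))
g=lambda n,x,y:cv2.resize(cv2.imread(f"pics/{n}5.png")[y:y+120,x:x+160],(400,300),interpolation=cv2.INTER_CUBIC)
w=cv2.imread("pics/wrist5.png")
cv2.imwrite("pics/c5.png",np.vstack([np.hstack([g("scene",270,200),g("side",270,190)]),np.hstack([cv2.resize(w,(400,300)),cv2.resize(w[60:300,260:580],(400,300),interpolation=cv2.INTER_CUBIC)])]))
E
```

```text
clock: 22.2
tcp_pos: [0.3753, 0.1735, 0.0516]
tcp_rot: [0.0, 0.695, 0.719, 0.001]
contact_force: [0.4, -0.2, -1.4]
finger_gap: 0.132
grip_force: 45.0
```

View pics/c5.png

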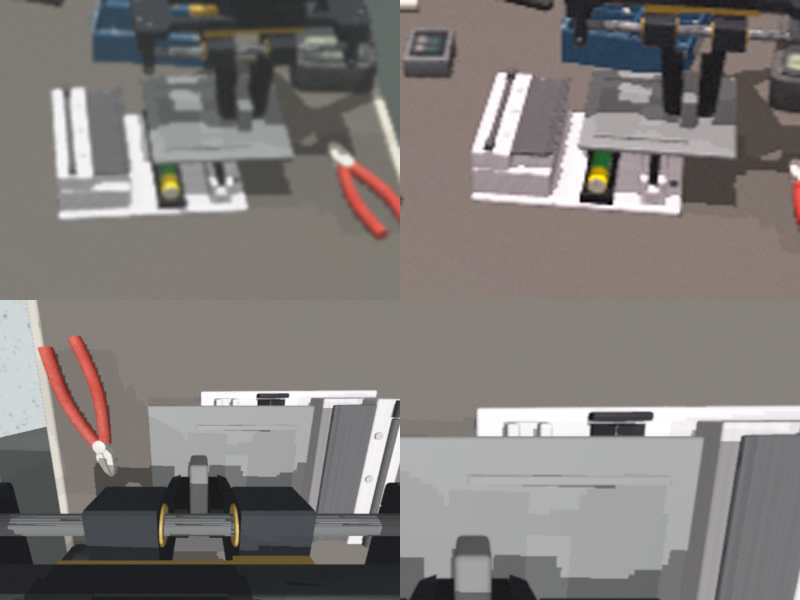

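Run:
```python
from h import *
import pickle
P=pickle.load(open("p5.pkl","rb")); W={"w":P["wrist"]}
T=np.array([.4577,.177]);c,s=np.cos(.0335),np.sin(.0335)
def m(p,z,n):
    uv=((p[0]+.5)*.8-.5+260,(p[1]-300+.5)*.8-.5+60)
    q=fit([("w",uv,(0,0,z))],[.45,.2,0],W)[0][:2]-T; print(n,(np.array([c*q[0]+s*q[1],-s*q[0]+c*q[1]])*1e3).round(1))
m((150,437),50,"plate edge");m((303,436.5),50,"plate lead corner (x?,60)")
m((80,409),5,"tray (-80,68,5)");m((370,407),5,"tray edge y68")
m((340,423),26,"ledge y62")
m((221,416),13,"end wall -18,64?")
```

```text
plate edge [-56.4  60.1]
plate lead corner (x?,60) [-4.5 60.4]
tray (-80,68,5) [-79.3  69. ]
tray edge y68 [46.9 70. ]
ledge y62 [22.1 64. ]
end wall -18,64? [-20.4  66.3]
```

The plate hangs level and square, with its leading edge at tray x about -4.5, clear of the leaf. It sits about 1 mm too far right of the tray. I'll correct that and lower to sliding height.

```bash
python3 -m crank '{"slide":[[0,0.04,-0.2],[0,0,-0.2],[0,0,-0.13],[0,0,0],[0,0,0],[0,0,0],[0,0,0]],"twist":[0,0,0,0,0,0,0],"grip":[-1,-1,-1,-1,-1,-1,-1]}'
```

```text
clock: 23.05
tcp_pos: [0.374, 0.1741, 0.0347]
tcp_rot: [-0.0, 0.695, 0.719, -0.0]
contact_force: [-1.5, 0.2, 1.2]
finger_gap: 0.133
grip_force: 45.0
```

```bash
python3 -m crank '{"slide":[[0,0,-0.025],[0,0,0],[0.2,0.007,0],[0.2,0.007,0],[0.2,0.007,0],[0.2,0.007,0],[0,0,0],[0,0,0]],"twist":[0,0,0,0,0,0,0,0],"grip":[-1,-1,-1,-1,-1,-1,-1,-1]}'
python3 - <<'E'
from cell import bot
import cv2
cv2.imwrite("pics/side6.png",bot.camera("side")[:,:,::-1])
E
```

```text
clock: 23.85
tcp_pos: [0.4001, 0.1753, 0.0345]
tcp_rot: [0.001, 0.695, 0.719, 0.001]
contact_force: [2.5, -0.6, 1.4]
finger_gap: 0.133
grip_force: 45.0
```

```bash
python3 -m crank '{"slide":[[0,0,-0.025],[0.15,0.005,0],[0.15,0.005,0],[0.15,0.005,0],[0.15,0.005,0],[0,0,0],[0,0,0]],"twist":[0,0,0,0,0,0,0],"grip":[-1,-1,-1,-1,-1,-1,-1]}'
python3 - <<'E'
from cell import bot
import cv2,numpy as np
from scipy.ndimage import label
im=bot.camera("side")[:,:,::-1].copy(); cv2.imwrite("pics/side7.png",im)
o=cv2.imread("pics/side5.png").astype(int)
for n,j in (("6",cv2.imread("pics/side6.png").astype(int)),("7",im.astype(int))):
    d=np.abs(j-o).max(2)[212:275,296:350]
    print(n,"rows 212.., cols 296..")
    for r in d[::3,::3]: print("".join("#" if v>60 else "+" if v>25 else "." for v in r))
E
```

```text
clock: 24.6
tcp_pos: [0.417, 0.1757, 0.0333]
tcp_rot: [0.0, 0.695, 0.719, 0.0]
contact_force: [-1.6, 0.4, 2.1]
finger_gap: 0.131
grip_force: 45.0
6 rows 212.., cols 296..
..........##......
..........##......
..................
..................
............++...+
............++++++
...........+++++.#
...........++++++#
...........+++##..
............+.####
..............##..
.............+#+..
............+.#...
.............+##+#
...........#++##+#
...........#.#####
.............###.#
.............###..
.............###..
..................
..................
7 rows 212.., cols 296..
.......##.......++
.......##.......++
..................
..........+.......
.........+++++...+
.........+++++++##
........++++++++..
........++++++++##
........+++++..#+.
........++...+####
..............##+#
............++#+..
............+.#...
..............##+#
.........###++##+#
........####+#####
.............###.#
.............###..
.............###..
..................
..................
```

```bash
python3 -m crank '{"slide":[[0.08,0.003,0],[0.08,0.003,0],[0.06,0.002,0],[0,0,0],[0,0,0]],"twist":[0,0,0,0,0],"grip":[-1,-1,-1,-1,-1]}'; python3 -m crank '{"slide":[[0.05,0.001,0],[0,0,0],[0,0,0],[0,0,0]],"twist":[0,0,0,0],"grip":[-1,-1,-1,-1]}'
```

```text
clock: 25.15
tcp_pos: [0.423, 0.1759, 0.0332]
tcp_rot: [0.0, 0.695, 0.719, 0.0]
contact_force: [-1.7, -0.1, 2.8]
finger_gap: 0.13
grip_force: 45.0
clock: 25.55
tcp_pos: [0.4244, 0.1759, 0.0332]
tcp_rot: [0.0, 0.695, 0.719, 0.0]
contact_force: [-1.6, -1.0, 2.5]
finger_gap: 0.134
grip_force: 45.0
```

```bash
python3 -m crank '{"slide":[[0.05,0.001,0],[0,0,0],[0,0,0],[0,0,0]],"twist":[0,0,0,0],"grip":[-1,-1,-1,-1]}'|egrep 'tcp_pos|contact'; python3 -m crank '{"slide":[[0.05,0.001,0],[0,0,0],[0,0,0],[0,0,0]],"twist":[0,0,0,0],"grip":[-1,-1,-1,-1]}'|egrep 'tcp_pos|contact'
```

```text
tcp_pos: [0.4247, 0.1758, 0.0329]
contact_force: [-5.4, 0.4, 4.5]
tcp_pos: [0.4249, 0.1756, 0.0326]
contact_force: [-9.0, 0.3, 6.6]
```

```bash
python3 -m crank '{"slide":[[0,0,-0.05],[0,0,0],[0,0,0],[0,0,0]],"twist":[0,0,0,0],"grip":[-1,-1,-1,-1]}'|egrep 'tcp|contact'; python3 -m crank '{"slide":[[0,0,-0.04],[0,0,0],[0,0,0],[0,0,0]],"twist":[0,0,0,0],"grip":[-1,-1,-1,-1]}'|egrep 'tcp|contact|torq'
```

```text
tcp_pos: [0.4248, 0.1756, 0.0316]
tcp_rot: [-0.002, 0.695, 0.719, -0.002]
contact_force: [-10.9, -0.6, 11.2]
tcp_pos: [0.4249, 0.1756, 0.0316]
tcp_rot: [-0.002, 0.695, 0.719, -0.003]
contact_force: [-14.8, -2.8, 22.3]
```

```bash
python3 -m crank '{"slide":[[-0.04,0.02,0],[0,0,0],[0,0,0],[0,0,0]],"twist":[0,0,0,0],"grip":[-1,-1,-1,-1]}'
python3 - <<'E'
from cell import bot
from scipy.spatial.transform import Rotation as R
s=bot.observe();q=s["tcp_rot"];print(R.from_quat([*q[1:],q[0]]).as_matrix().round(4)[:,2],s["tcp_pos"],s["contact_force"],s["wrist_torque"])
import cv2,numpy as np
im=bot.camera("side")[:,:,::-1].copy(); cv2.imwrite("pics/side8.png",im)
cv2.imwrite("pics/scene8.png",bot.camera("scene")[:,:,::-1])
o=cv2.imread("pics/side5.png").astype(int)
d=np.abs(im.astype(int)-o).max(2)[212:275,296:350]
for r in d[::3,::3]: print("".join("#" if v>60 else "+" if v>25 else "." for v in r))
E
```

```text
clock: 27.55
tcp_pos: [0.4248, 0.1756, 0.0315]
tcp_rot: [-0.0, 0.694, 0.72, -0.002]
contact_force: [-10.7, -6.3, 18.5]
finger_gap: 0.134
grip_force: 45.0
[-0.0034 -0.0022 -1.    ] [0.42483418 0.17562293 0.03153833] [-10.73489572  -6.27852338  18.54998093] [-0.8689402   1.6414602   0.18453603]
......##.......+++
......#+.......#++
.................#
........+++......+
........#+++++....
.......##+++..+++.
.......#++++.++++.
.......#++++.++++.
.......#+++++..#.#
.......++....+####
.............+####
............++#+##
............+.#...
..............##+#
.......#####++####
.......#####.###.#
.............###.#
.............###..
............####..
..................
..................
```

```bash
python3 -m crank '{"slide":[[-0.04,-0.03,0],[0,0,0],[0,0,0],[0,0,0],[0,0,0]],"twist":[0,0,0,0,0],"grip":[-1,-1,-1,-1,-1]}'
python3 - <<'E'
from cell import bot
from scipy.spatial.transform import Rotation as R
s=bot.observe();q=s["tcp_rot"];print(R.from_quat([*q[1:],q[0]]).as_matrix().round(4)[:,2],s["tcp_pos"],s["contact_force"],s["wrist_torque"])
E
```

```text
clock: 28.15
tcp_pos: [0.4249, 0.1756, 0.0316]
tcp_rot: [-0.0, 0.695, 0.719, -0.0]
contact_force: [-7.6, -1.3, 13.8]
finger_gap: 0.135
grip_force: 45.0
[-6.e-04 -4.e-04 -1.e+00] [0.42489746 0.17562682 0.03159472] [-7.59821727 -1.32685517 13.77514276] [-0.31032538  1.17047683  0.11539066]
```

Run:
```python
from cell import bot
print(bot.finish_job())
```

```text
the job is handed in; nothing more can be done
None
```

I've handed the job in at about 28 s: both batteries are in their pockets, and the arm is still holding the plate at the stop, pressed flat (about 14 N down). My last picture was from before the slide, so home and flat are judged from tool pose and force readings, and the leaf staying down from a rough image comparison.

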